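Bring out the screwdriven pump and click its lid shut

ROBOT

A 6-joint arm with a two-finger parallel gripper is mounted at the origin on the work surface. World frame = base frame: x ahead of the robot, y to its left, z up, the work surface at z = 0. Lengths are in m, angles in degrees, forces in N, time in s.
With the tool pointing down it reaches from about 0.275 to 0.825 m from the base axis. Payload 4.9 kg.
Tool frame: the origin (TCP) lies between the finger pads; the fingertips stand 25 mm ahead of it and the grasp point (between the pads) lies 6 mm ahead of it (manip.tcp_to_tips is the distance from the TCP to the fingertips, in m); x points along the fingers, y is the direction in which the jaws open and shut, and the axes are right-handed (so a half turn about x gives the same grasp; the last joint's range is limited). The gripper opens to 85 mm and grips with 20 to 120 N. Pads are 22 mm wide; open, the fingers measure 114 mm over their backs; the gripper's body (76 mm by 85 mm) begins 54 mm behind the grasp point. The pads swing forward as they close: fully open they stand 13 mm farther back than shut.
Start: joints at [-78.85, 18.69, -11.035, 60.275, 0, 82.311], TCP at [0.178, -0.521, 0.256] pointing down, gripper open.
Joint ranges: [-152.03, 152.03], [-55.5, 102.48], [-74.3, 77.21], [-110.64, 120.58], [-84.22, 78.4], [-180, 180]. Speed limits (degrees/s): [147.25, 147.25, 180, 180, 180, 180].

INTERFACE

Orientations are given as [roll, pitch, yaw] about the fixed x, y, z axes, in that order (R = Rz(yaw) Ry(pitch) Rx(roll)).
In Python, from rig import monitor, viewer, manip gives the robot as it stands.
- The arm moves only by the tool apply_moves, never from a script. Its argument "increments" is a list of rows, each a list of 7 numbers: the shift along the tool's x, y, z in cm, then the turn, a rotation vector about the tool's x, y, z in rad, then the opening, from -1 (shut) to 1 (fully open). In form: [[dx, dy, dz, wx, wy, wz, grip], ...]. A call has exactly 8 rows; each row shifts and turns the commanded pose from where the row before left it, along the tool's axes as they then stand; what a row does not reach is not made up. A row lasts 1/8 s, in which the tool goes at most 62.5 mm and 10.7 degrees, less where a joint would pass 70% of its speed; a pose out of reach is approached as far as the arm can. A call is refused whole if a number of a shift passes 6.25 or a number of a turn 0.188, either way. A call with a gripper value outside its range is refused whole. The fingers move at their own pace and stop on an object; "grip_force" is the grip in N (left out, the last holds). Time passes only in rows, so rows that do not move let the fingers close, or fill a call up. It gives the time, the measured TCP pose, the force and the opening at its end, in the units of the state.
- monitor.sense(): the state, without advancing time (a new reading comes with each control period).
- viewer.get_image(name): name is "scene" or "top" or "wrist"; returns a dict with "image" (384x512x3 uint8, red, green, blue), "z_map" (384x512 float32, m along the optical axis (not along the pixel's ray), 0 where there is no reading), "intrinsics" (3x3 intrinsics, pixels), "world_from_camera" (4x4, takes a point from camera to world coordinates). Camera axes: x right, y up, looking along -z (the intrinsics and any distortion apply to the point x, -y, -z); pixel columns grow to the right and rows downward; lengths in m; the calibration is good to about 2 mm. A picture is of the moment at which its call begins.
- manip.hand_in(): hands the job in, once; it reports no verdict.
The state is a dict: "time_s": time; "joints": joint angles; "dq": joint speeds; "joint_torque": joint torques, N m; "tool_pos": TCP position; "orientation": TCP orientation; "wrist_force": force on the tool from outside, world axes, zero at the start; "moment": the same for the moment, N m; "finger_gap": finger opening in m.
Only numpy, scipy, OpenCV 4.12 (cv2) and the standard library are available. Lean on these libraries where they do the work, as an engineer would, in place of code of your own. Each camera call takes 0.05 s, during which the arm holds its last target. There are 200 camera calls.

TASK

The pump in the screwdriving station is finished: pull the blue tray with the red handle out all the way to its stop, and only then swing the orange-framed lid down and press it past its catch until it clicks fully shut. Press firmly but do not force the lid, do not ram the station's frame or its screwdriver, leave the things round about where they are, and leave the tray fully out with the lid shut.

Things in the scene. Friction and masses are not known exactly. Their poses are not given: they have to be found in the camera images.
- station: fixed aluminium screwdriving station. Origin on the table top (z=0), in the middle of the tray's track, straight below the FRONT face of its overhanging beam; x points inwards (the tray slides out along -x), y across, z up. Base plate 300 x 270 mm, 10 mm high, x=-40 to +260, y=-170 to +100 mm
- frame: the station's column, beam and screwdriver, fixed; same origin and axes as the station. A 45 mm square column at x=22, y=-147 mm carries a beam that reaches across to y=+100 mm, x=0 to 45, 270 to 315 mm above the table; behind it an electric screwdriver hangs at x=190, y=0, bit tip 180 mm above the table, body from 235 to 445 mm
- handle (a point): grip point on the tray's red handle, an upright post 16 mm wide (station y) and 14 mm deep (station x), free from 30 to 84 mm above the table; this point is on its axis, 62 mm above the table. At station x = +52 mm - joint tray
- tray (a joint): blue pull-out tray (170 mm wide, top 22 mm above the table, about 5 N of friction), m: 0 fully in, 0.110 fully out at its stop. It carries a grey nest box (115 deep x 160 wide, rim 82 mm above the table) with a grey pump body in it, on soft springs: pressed, the nest sinks some mm. With the tray out the lid's front edge lies straight below the front face of the cross beam
- lid (a joint): hinge of the orange-framed clear lid of the nest, rad: 0 shut, grows as its front edge rises. It stays where it is left. A sprung catch under the front tab meets the lid at about 0.1 rad and takes roughly 10 to 18 N on the tab to be pushed past; then the lid snaps to 0 and stays shut
- lid_tab (a point): middle of the top face of the lid's front tab (70 mm wide, 15 mm deep), 10 mm in from the front edge, 120 mm in front of the hinge line, which is 82 mm above the table; 92 mm above the table when shut. Its frame turns with the lid (x towards the hinge, z out of the top face)
- pump_a: loose grey pump body, round, 72 mm wide, 48 mm high, near the station; origin under its centre, z up; a bystander
- pump_b: a second loose grey pump body like the first; a bystander
- bottle: loose white bottle, 44 mm wide, 90 mm high, standing; origin under its centre; a bystander
- label_roll: loose white paper label roll, 70 mm wide, 40 mm high, lying flat; origin under its centre; a bystander
- driver: loose red-handled hand screwdriver, 180 mm long, lying flat; a bystander
- cap: loose green cap, 36 mm wide, 16 mm high, on the station's base plate beside the tray; origin under its centre; a bystander

How it is judged:
By the outcome, as a careful person would: the job done as asked, in the order asked, and still so for the second after the job is handed in, with the robot touching nothing.
It also fails if it takes over 42 s, if anything falls off the work surface, if the arm or the gripper's body presses on something with over 40 N, if the wrist force passes 120 N, or if a joint passes its speed limit or range.

## Working session

There is one attempt and no reset: what is moved stays moved. The work goes in short steps, Python scripts to look and compute and a tool call to move; the robot and the scene stay as the last step left them, time stands still between calls to the robot, and variables do not carry over. Pictures are saved under pics/ and viewed, about 8 in all and at most 12, crops included, and the job is handed in when it is done.

Besides the shell and the picture viewer there is one more tool, called after ">>>" as name(argument=value, ...) on one line, values as JSON. apply_moves: Moves the arm, as the interface text tells. Its arguments: {"type":"object","properties":{"increments":{"type":"array"},"grip_force":{"type":"number"}},"required":["increments"]}

```bash
ls; mkdir -p pics
cat > h.py <<'E'
import numpy as np, cv2
from rig import monitor, viewer, manip
def grab(n):
    d=viewer.get_image(n); return d
def pts(d):
    z=d["z_map"];K=d["intrinsics"];T=d["world_from_camera"]
    v,u=np.mgrid[:z.shape[0],:z.shape[1]]
    P=np.stack([(u-K[0,2])/K[0,0]*z,-(v-K[1,2])/K[1,1]*z,-z],-1)
    W=P@T[:3,:3].T+T[:3,3]; W[z==0]=np.nan
    return W
E
python3 - <<'E'
from h import *
ims=[]
for n in ("scene","top"):
    d=grab(n); np.savez("/tmp/"+n,**d); ims.append(d["image"]); print(n,d["world_from_camera"].round(3).tolist(),d["intrinsics"].tolist(),(d["z_map"]>0).mean())
    cv2.imwrite(f"pics/{n}0.png",cv2.resize(d["image"][:,:,::-1],(800,600)))
s=monitor.sense();print(s)
E
```

```text
pics
scene [[-0.108, -0.7, 0.706, 1.319], [0.994, -0.07, 0.083, 0.077], [-0.008, 0.711, 0.703, 0.887], [0.0, 0.0, 0.0, 1.0]] [[384.5110452583563, 0.0, 256.99701979514293], [0.0, 384.5110452583563, 195.44084526863193], [0.0, 0.0, 1.0]] 0.9958750406901041
top [[-0.014, 0.985, -0.173, 0.387], [-1.0, -0.014, -0.001, -0.017], [-0.003, 0.173, 0.985, 1.113], [0.0, 0.0, 0.0, 1.0]] [[368.51385878601275, 0.0, 257.47538112842517], [0.0, 368.51385878601275, 189.8017587000783], [0.0, 0.0, 1.0]] 0.995880126953125
{'time_s': 0.1, 'joints': array([-7.88494283e+01,  1.87254915e+01, -1.10853318e+01,  6.02753300e+01,
       -1.25691725e-04,  8.23103820e+01]), 'dq': array([ 0.02890837,  0.00142197,  0.2007372 ,  0.02230281, -0.03154635,
        0.06243786]), 'joint_torque': array([ 9.85812330e-04, -4.44239402e+01,  2.63037962e+01,  7.85551267e-03,
       -1.14597451e-04,  2.47983884e-06]), 'tool_pos': array([ 0.17752375, -0.52005871,  0.25560957]), 'orientation': array([-97.60602747,  89.91384668, 101.23416235]), 'wrist_force': array([-0.4125487 ,  0.08515528, -0.44580373]), 'moment': array([-0.02391951,  0.01819272,  0.01463575]), 'finger_gap': 0.08545693800481724}
```

View pics/scene0.png

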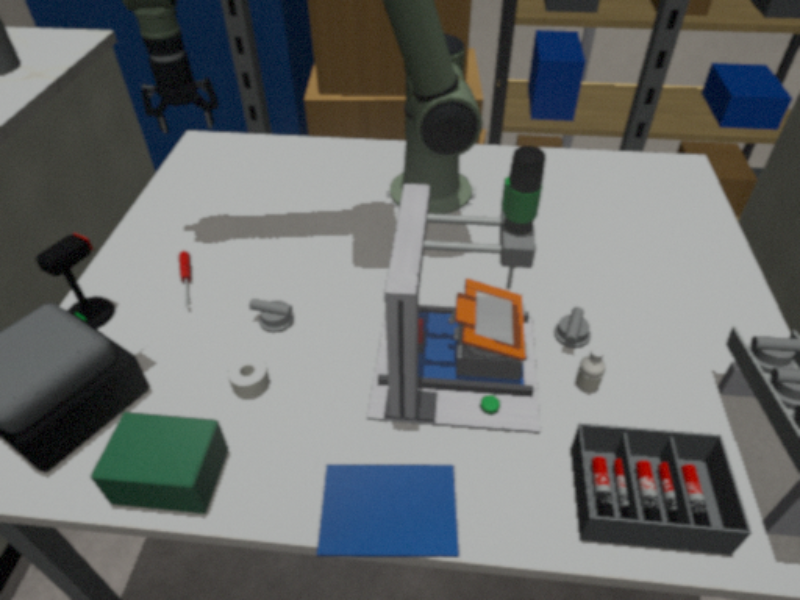

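View pics/top0.png

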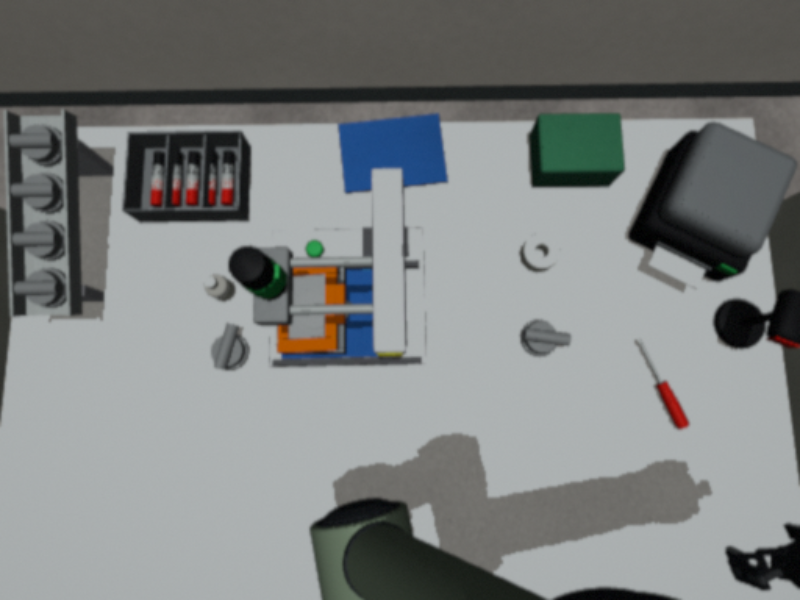

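The views show the station with the column on the far side (world +x), so its -x (tray-out direction) points along world -y. In the top view (800×600) the beam spans (388,170)-(388,350). The lid is orange near (310,310), stands part open, and the tray's blue is at (355,300). Bystanders lie clear of the front apart from a pump at (545,338) and the roll at (540,252).

```bash
cat >> h.py <<'E'
def fit_station(dt):
    W=pts(dt); m=(abs(W[...,2]-0.315)<0.006)&(W[...,0]>0.25)&(W[...,0]<.8)&(abs(W[...,1])<.3)
    n,l,st,_=cv2.connectedComponentsWithStats(m.astype(np.uint8)); k=1+st[1:,4].argmax()
    P=W[l==k]; return P
def hsv(d): return cv2.cvtColor(d["image"],cv2.COLOR_RGB2HSV)
E
python3 - <<'E'
from h import *
dt=dict(np.load("/tmp/top.npz")); ds=dict(np.load("/tmp/scene.npz"))
for n,d in (("top",dt),("scene",ds)):
    P=fit_station(d); r=cv2.minAreaRect(P[:,:2].astype(np.float32)*1000); print(n,len(P),P[:,2].mean(),r, cv2.boxPoints(r).round(1).tolist())
    W=pts(d);H=hsv(d)
    near=(W[...,0]>.25)&(W[...,0]<.75)&(abs(W[...,1])<.3)&(W[...,2]>0)
    for nm,m in (("orange",(H[...,0]>5)&(H[...,0]<18)&(H[...,1]>170)),("red",((H[...,0]<4)|(H[...,0]>175))&(H[...,1]>150)),("green",(H[...,0]>50)&(H[...,0]<75)&(H[...,1]>120)),("blue",(H[...,0]>100)&(H[...,0]<125)&(H[...,1]>120))):
        Q=W[m&near]; print(nm,len(Q)); 
        if len(Q): print(np.percentile(Q,[2,50,98],axis=0).round(3).tolist())
    # rails: dark, z range
    Z=W[...,2]
    m=near&(Z>.004)&(Z<.016)&(H[...,1]<60); Q=W[m]; print("base",len(Q),np.percentile(Q,[1,99],axis=0).round(3).tolist(), cv2.minAreaRect(Q[:,:2].astype(np.float32)*1000))
from scipy.spatial.transform import Rotation as R
print(R.from_euler('xyz',monitor.sense()["orientation"],degrees=True).as_matrix().round(3))
E
```

```text
top 2383 0.3150716175599898 ((583.8217163085938, 3.5350475311279297), (272.9472961425781, 45.073509216308594), 0.26671698689460754) [[447.20001220703125, 25.399999618530273], [447.5, -19.600000381469727], [720.4000244140625, -18.399999618530273], [720.2000122070312, 26.700000762939453]]
orange 798
[[0.47, 0.087, 0.092], [0.51, 0.118, 0.121], [0.616, 0.204, 0.132]]
red 1
[[0.526, 0.166, 0.43], [0.526, 0.166, 0.43], [0.526, 0.166, 0.43]]
green 331
[[0.524, 0.141, 0.023], [0.54, 0.151, 0.37], [0.687, 0.174, 0.412]]
blue 953
[[0.283, -0.121, 0.018], [0.524, 0.07, 0.022], [0.631, 0.19, 0.778]]
base 2875 [[0.265, -0.289, 0.004], [0.739, 0.294, 0.015]] ((499.34271240234375, 0.036346435546875), (598.59716796875, 498.96185302734375), 89.78458404541016)
scene 1363 0.31597054808574365 ((587.3951416015625, 2.363706588745117), (271.808837890625, 45.34097671508789), 0.37669914960861206) [[451.29998779296875, 24.100000381469727], [451.6000061035156, -21.200000762939453], [723.4000244140625, -19.399999618530273], [723.0999755859375, 25.899999618530273]]
orange 734
[[0.477, 0.089, 0.093], [0.572, 0.131, 0.118], [0.63, 0.204, 0.132]]
red 0
green 132
[[0.557, 0.143, 0.022], [0.676, 0.157, 0.028], [0.694, 0.186, 0.398]]
blue 728
[[0.472, 0.031, 0.02], [0.567, 0.059, 0.023], [0.629, 0.13, 0.027]]
base 3213 [[0.262, -0.288, 0.004], [0.738, 0.292, 0.015]] ((500.24853515625, 0.900848388671875), (597.7684936523438, 499.3266906738281), 89.88799285888672)
[[-0.     0.323 -0.946]
 [ 0.001 -0.946 -0.323]
 [-1.    -0.001 -0.   ]]
```

```bash
cat >> h.py <<'E'
from scipy.spatial.transform import Rotation as R
def goalR(tilt):  # tool x = (0,cos,-sin) below horizontal, tool y = +x world
    t=np.radians(tilt); x=np.array([0,np.cos(t),-np.sin(t)]); y=np.array([1.,0,0])
    return R.from_matrix(np.stack([x,y,np.cross(x,y)],1))
def plan(p1,r1,n,g,p0=None,r0=None):
    s=monitor.sense()
    p=np.array(s["tool_pos"]) if p0 is None else np.array(p0); r=R.from_euler('xyz',s["orientation"],degrees=True) if r0 is None else r0
    step=(np.array(p1)-p)/n; w=(r.inv()*r1).as_rotvec()/n
    for i in range(n):
        d=r.inv().apply(step)*100; print([*d.round(2).tolist(),*w.round(3).tolist(),g]); r=r*R.from_rotvec(w)
E
python3 - <<'E'
from h import *
plan([.55,-.20,.25],goalR(40),16,1)
d=viewer.get_image("wrist"); s=monitor.sense(); r=R.from_euler('xyz',s["orientation"],degrees=True)
print("cam in tool",r.inv().apply(d["world_from_camera"][:3,3]-s["tool_pos"]).round(3))
ds=dict(np.load("/tmp/scene.npz")); H=hsv(ds);W=pts(ds)
m=((H[...,0]<6)|(H[...,0]>172))&(H[...,1]>110); m[:,:240]=0;m[:,300:]=0;m[:190]=0;m[:240,:]&=True;m[240:]=0
print(m.sum(),np.argwhere(m).mean(0)); print(np.nanpercentile(W[m],[5,50,95],axis=0).round(3) if m.sum() else "")
E
```

```text
[0.04, -1.14, -2.85, -0.072, 0.047, -0.034, 1]
[0.21, -0.93, -2.92, -0.072, 0.047, -0.034, 1]
[0.37, -0.71, -2.96, -0.072, 0.047, -0.034, 1]
[0.53, -0.47, -2.99, -0.072, 0.047, -0.034, 1]
[0.69, -0.24, -2.98, -0.072, 0.047, -0.034, 1]
[0.83, 0.0, -2.95, -0.072, 0.047, -0.034, 1]
[0.96, 0.25, -2.9, -0.072, 0.047, -0.034, 1]
[1.09, 0.49, -2.83, -0.072, 0.047, -0.034, 1]
[1.2, 0.73, -2.73, -0.072, 0.047, -0.034, 1]
[1.3, 0.96, -2.61, -0.072, 0.047, -0.034, 1]
[1.38, 1.19, -2.47, -0.072, 0.047, -0.034, 1]
[1.45, 1.41, -2.31, -0.072, 0.047, -0.034, 1]
[1.5, 1.62, -2.13, -0.072, 0.047, -0.034, 1]
[1.54, 1.82, -1.93, -0.072, 0.047, -0.034, 1]
[1.56, 2.01, -1.72, -0.072, 0.047, -0.034, 1]
[1.57, 2.18, -1.5, -0.072, 0.047, -0.034, 1]
cam in tool [-0.118  0.001 -0.065]
26 [210.53846154 268.65384615]
[[0.545 0.019 0.035]
 [0.556 0.022 0.067]
 [0.559 0.023 0.086]]
```

>>> apply_moves(increments=[[0.04,-1.14,-2.85,-0.072,0.047,-0.034,1],[0.21,-0.93,-2.92,-0.072,0.047,-0.034,1],[0.37,-0.71,-2.96,-0.072,0.047,-0.034,1],[0.53,-0.47,-2.99,-0.072,0.047,-0.034,1],[0.69,-0.24,-2.98,-0.072,0.047,-0.034,1],[0.83,0,-2.95,-0.072,0.047,-0.034,1],[0.96,0.25,-2.9,-0.072,0.047,-0.034,1],[1.09,0.49,-2.83,-0.072,0.047,-0.034,1]])

```text
time_s: 1.15
tool_pos: [0.3646, -0.3602, 0.2531]
orientation: [-161.0, 63.7, 71.6]
wrist_force: [0.7, 0.6, 0.0]
finger_gap: 0.0851
```

>>> apply_moves(increments=[[1.2,0.73,-2.73,-0.072,0.047,-0.034,1],[1.3,0.96,-2.61,-0.072,0.047,-0.034,1],[1.38,1.19,-2.47,-0.072,0.047,-0.034,1],[1.45,1.41,-2.31,-0.072,0.047,-0.034,1],[1.5,1.62,-2.13,-0.072,0.047,-0.034,1],[1.54,1.82,-1.93,-0.072,0.047,-0.034,1],[1.56,2.01,-1.72,-0.072,0.047,-0.034,1],[1.57,2.18,-1.5,-0.072,0.047,-0.034,1]])

```text
time_s: 2.15
tool_pos: [0.5513, -0.2007, 0.2493]
orientation: [-179.6, 39.9, 90.2]
wrist_force: [0.1, 0.1, 0.2]
finger_gap: 0.0853
```

Run:
```python
from h import *
s=monitor.sense();print(s["time_s"],s["tool_pos"].round(4),s["joints"].round(1),goalR(40).as_euler('xyz',degrees=True).round(1),s["orientation"].round(1),s["wrist_force"].round(1))
d=grab("wrist"); np.savez("/tmp/w",**d); cv2.imwrite("pics/w1.png",d["image"][:,:,::-1])
H=hsv(d);W=pts(d); m=((H[...,0]<6)|(H[...,0]>172))&(H[...,1]>110)&(W[...,2]>.02)&(W[...,2]<.1)&(W[...,1]>-.05)
print(m.sum()); Q=W[m]; print(np.percentile(Q,[5,50,95],axis=0).round(4)); print(np.argwhere(m).mean(0))
g=goalR(40); p=np.array([.5505,.0324,.062])-g.apply([.106,0,0]); print(p); plan(p,g,8,1)
```

```text
2.15 [ 0.5513 -0.2007  0.2493] [-43.   47.5  18.7 100.5  34.   34.7] [180.  40.  90.] [-179.6   39.9   90.2] [0.1 0.1 0.2]
278
[[0.5432 0.0092 0.035 ]
 [0.5491 0.0101 0.0656]
 [0.5547 0.0195 0.0847]]
[172.82374101 256.01798561]
[ 0.5505     -0.04880071  0.13013549]
[2.37, -0.02, -0.05, -0.0, -0.001, 0.001, 1]
[2.37, -0.02, -0.05, -0.0, -0.001, 0.001, 1]
[2.37, -0.02, -0.06, -0.0, -0.001, 0.001, 1]
[2.37, -0.03, -0.06, -0.0, -0.001, 0.001, 1]
[2.37, -0.03, -0.06, -0.0, -0.001, 0.001, 1]
[2.37, -0.03, -0.06, -0.0, -0.001, 0.001, 1]
[2.37, -0.03, -0.06, -0.0, -0.001, 0.001, 1]
[2.37, -0.03, -0.07, -0.0, -0.001, 0.001, 1]
```

View pics/w1.png

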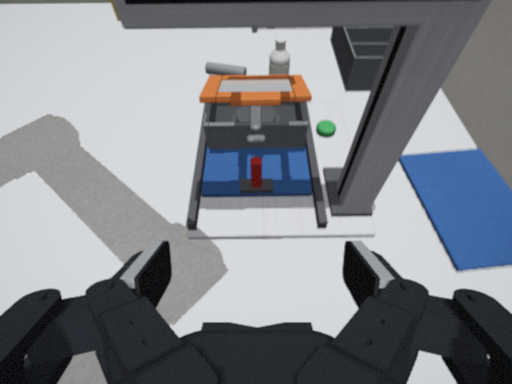

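>>> apply_moves(increments=[[2.2,-0.02,0.02,0,0,0,1],[2.2,-0.02,0.02,0,0,0,1],[2.2,-0.02,0.02,0,0,0,1],[2.2,-0.02,0.02,0,0,0,1],[2.2,-0.02,0.02,0,0,0,1],[2.2,-0.02,0.02,0,0,0,1],[2.2,-0.02,0.02,0,0,0,1],[2.2,-0.02,0.02,0,0,0,1]])

```text
time_s: 3.2
tool_pos: [0.5486, -0.0669, 0.1347]
orientation: [-179.5, 40.0, 90.1]
wrist_force: [0.1, -0.0, -0.1]
finger_gap: 0.0856
```

Run:
```python
from h import *
s=monitor.sense();print(s["time_s"],s["tool_pos"].round(4),s["joints"].round(1),s["orientation"].round(1),s["wrist_force"].round(1))
d=grab("wrist"); cv2.imwrite("pics/w2.png",d["image"][:,:,::-1])
H=hsv(d);W=pts(d); m=((H[...,0]<6)|(H[...,0]>172))&(H[...,1]>110)&(W[...,2]>.02)&(W[...,2]<.1)&(W[...,1]>-.05)
Q=W[m]; print(m.sum(),np.percentile(Q,[5,50,95],axis=0).round(4))
g=goalR(40); plan(np.array([.5495,.017,.062])-g.apply([.006,0,0]),g,8,1)
```

```text
3.2 [ 0.5486 -0.0669  0.1347] [-33.9  45.   -3.9  74.8  39.4  44.1] [-179.5   40.    90.1] [ 0.1 -0.  -0.1]
809 [[0.5421 0.0094 0.0355]
 [0.5484 0.0101 0.0697]
 [0.555  0.0188 0.0846]]
[1.28, 0.03, 0.03, -0.001, -0.0, 0.001, 1]
[1.28, 0.03, 0.03, -0.001, -0.0, 0.001, 1]
[1.28, 0.03, 0.03, -0.001, -0.0, 0.001, 1]
[1.28, 0.03, 0.03, -0.001, -0.0, 0.001, 1]
[1.28, 0.03, 0.03, -0.001, -0.0, 0.001, 1]
[1.28, 0.03, 0.03, -0.001, -0.0, 0.001, 1]
[1.28, 0.03, 0.03, -0.001, -0.0, 0.001, 1]
[1.28, 0.03, 0.03, -0.001, -0.0, 0.001, 1]
```

The wrist view shows the red post at (256,172) centred between the fingers. The lid stands partly open behind it at (255,90) and the beam is above, clear. The handle measures (0.5485, 0.017), so the tray is already about 16 mm out.

>>> apply_moves(increments=[[1.28,0,0.03,0,0,0,1],[1.28,0,0.03,0,0,0,1],[1.28,0,0.03,0,0,0,1],[1.28,0,0.03,0,0,0,1],[1.28,0,0.03,0,0,0,1],[1.28,0,0.03,0,0,0,1],[1.28,0,0.03,0,0,0,1],[1.28,0,0.03,0,0,0,1]])

```text
time_s: 4.25
tool_pos: [0.5486, 0.0102, 0.0673]
orientation: [-179.5, 40.0, 90.1]
wrist_force: [-0.5, 0.4, -0.4]
finger_gap: 0.0854
```

>>> apply_moves(increments=[[0,0,0,0,0,0,-1],[0,0,0,0,0,0,-1],[0,0,0,0,0,0,-1],[0,0,0,0,0,0,-1],[0,0,0,0,0,0,-1],[0,0,0,0,0,0,-1],[0,0,0,0,0,0,-1],[0,0,0,0,0,0,-1]], grip_force=40)

```text
time_s: 5.25
tool_pos: [0.5489, 0.0092, 0.0681]
orientation: [-179.6, 40.0, 90.1]
wrist_force: [-2.0, -5.4, 7.1]
finger_gap: 0.0152
```

>>> apply_moves(increments=[[-0.6,0,0.5,0,0,0,-1],[-0.77,0,0.64,0,0,0,-1],[-0.77,0,0.64,0,0,0,-1],[-0.77,0,0.64,0,0,0,-1],[-0.77,0,0.64,0,0,0,-1],[-0.77,0,0.64,0,0,0,-1],[-0.77,0,0.64,0,0,0,-1],[-0.77,0,0.64,0,0,0,-1]])

```text
time_s: 6.25
tool_pos: [0.5493, -0.0673, 0.0681]
orientation: [-179.6, 39.8, 90.0]
wrist_force: [5.0, 5.7, -1.1]
finger_gap: 0.0151
```

>>> apply_moves(increments=[[-0.23,0,0.19,0,0,0,-1],[-0.23,0,0.19,0,0,0,-1],[-0.23,0,0.19,0,0,0,-1],[-0.23,0,0.19,0,0,0,-1],[-0.15,0,0.13,0,0,0,-1],[0,0,0,0,0,0,-1],[0,0,0,0,0,0,-1],[0,0,0,0,0,0,-1]])

```text
time_s: 7.25
tool_pos: [0.5494, -0.0815, 0.0681]
orientation: [-179.7, 39.9, 90.0]
wrist_force: [4.6, 4.2, -0.1]
finger_gap: 0.0151
```

>>> apply_moves(increments=[[-0.08,0,0.06,0,0,0,-1],[-0.08,0,0.06,0,0,0,-1],[-0.08,0,0.06,0,0,0,-1],[-0.08,0,0.06,0,0,0,-1],[-0.08,0,0.06,0,0,0,-1],[0,0,0,0,0,0,-1],[0,0,0,0,0,0,-1],[0,0,0,0,0,0,-1]])

```text
time_s: 8.25
tool_pos: [0.5494, -0.0863, 0.0681]
orientation: [-179.7, 39.9, 90.0]
wrist_force: [6.7, 4.2, -3.1]
finger_gap: 0.0154
```

>>> apply_moves(increments=[[-0.08,0,0.06,0,0,0,-1],[-0.08,0,0.06,0,0,0,-1],[-0.08,0,0.06,0,0,0,-1],[-0.08,0,0.06,0,0,0,-1],[-0.08,0,0.06,0,0,0,-1],[0,0,0,0,0,0,-1],[0,0,0,0,0,0,-1],[0,0,0,0,0,0,-1]])

```text
time_s: 9.25
tool_pos: [0.5493, -0.0867, 0.0681]
orientation: [-179.6, 39.4, 90.1]
wrist_force: [12.6, 24.5, -10.9]
finger_gap: 0.0155
```

The force rose to 24 N without motion, so the tray is at its stop. I'll relax, release and back off.

>>> apply_moves(increments=[[0.16,0,-0.13,0,0,0,-1],[0.14,0,-0.12,0,0,0,-1],[0,0,0,0,0,0,1],[0,0,0,0,0,0,1],[0,0,0,0,0,0,1],[0,0,0,0,0,0,1],[0,0,0,0,0,0,1],[0,0,0,0,0,0,1]])

```text
time_s: 10.25
tool_pos: [0.5483, -0.0884, 0.0687]
orientation: [-179.5, 40.0, 90.1]
wrist_force: [-0.1, -0.3, 0.9]
finger_gap: 0.0852
```

>>> apply_moves(increments=[[-0.8,0,0,0,0,0,1],[-1.6,0,0,0,0,0,1],[-1.8,0,0,0,0,0,1],[-1.8,0,0,0,0,0,1],[-1.8,0,0,0,0,0,1],[-1.8,0,0,0,0,0,1],[-1.8,0,0,0,0,0,1],[-1.6,0,0,0,0,0,1]])

```text
time_s: 11.25
tool_pos: [0.5485, -0.1889, 0.153]
orientation: [-179.5, 40.0, 90.1]
wrist_force: [1.0, 1.2, -0.2]
finger_gap: 0.0853
```

Run:
```python
from h import *
s=monitor.sense();print(s["time_s"],s["tool_pos"].round(4),s["joints"].round(1),s["orientation"].round(1),s["wrist_force"].round(1))
d=grab("wrist"); cv2.imwrite("pics/w3.png",d["image"][:,:,::-1])
H=hsv(d);W=pts(d); m=((H[...,0]<6)|(H[...,0]>172))&(H[...,1]>110)&(W[...,2]>.02)&(W[...,2]<.1)&(W[...,1]>-.2)
Q=W[m]; print("red",m.sum(),np.percentile(Q,[5,50,95],axis=0).round(4))
for n in("wrist","scene","top"):
    if n!="wrist": d=grab(n)
    H=hsv(d);W=pts(d)
    m=(H[...,0]>5)&(H[...,0]<18)&(H[...,1]>150)&(W[...,0]>.4)&(W[...,0]<.7)&(W[...,1]>-.1)&(W[...,1]<.2)&(W[...,2]>.07)&(W[...,2]<.26)
    Q=W[m]; print(n,len(Q)); print(np.percentile(Q,[1,50,99],axis=0).round(4))
    for lo in np.arange(-.04,.13,.02):
        q=Q[(Q[:,1]>=lo)&(Q[:,1]<lo+.02)]
        if len(q)>5: print(lo.round(2),len(q),q[:,2].mean().round(3),q[:,2].max().round(3),q[:,0].min().round(3),q[:,0].max().round(3))
```

```text
11.25 [ 0.5485 -0.1889  0.153 ] [-42.5  51.1  11.3  89.1  34.4  35.5] [-179.5   40.    90.1] [ 1.   1.2 -0.2]
red 654 [[ 0.5428 -0.0861  0.0351]
 [ 0.5492 -0.0853  0.0693]
 [ 0.5554 -0.0762  0.0844]]
wrist 3924
[[ 0.4721 -0.014   0.0947]
 [ 0.5482  0.0034  0.1242]
 [ 0.6249  0.1034  0.1317]]
-0.02 1124 0.128 0.133 0.472 0.592
0.0 1681 0.124 0.156 0.47 0.672
0.02 229 0.119 0.122 0.471 0.625
0.04 200 0.112 0.116 0.471 0.625
0.06 162 0.106 0.108 0.471 0.625
0.08 421 0.098 0.102 0.471 0.625
0.1 107 0.095 0.096 0.471 0.624
scene 527
[[0.4743 0.0187 0.092 ]
 [0.5784 0.085  0.1018]
 [0.6313 0.111  0.1239]]
0.0 11 0.123 0.127 0.487 0.532
0.02 69 0.119 0.124 0.474 0.632
0.04 82 0.113 0.118 0.474 0.632
0.06 80 0.106 0.111 0.473 0.632
0.08 131 0.099 0.105 0.472 0.632
0.1 154 0.095 0.099 0.475 0.63
top 552
[[0.4705 0.0402 0.0857]
 [0.5158 0.0942 0.0985]
 [0.62   0.1116 0.1169]]
0.04 96 0.112 0.119 0.471 0.618
0.06 92 0.105 0.112 0.47 0.619
0.08 178 0.099 0.104 0.47 0.62
0.1 182 0.094 0.102 0.471 0.622
```

View pics/w3.png

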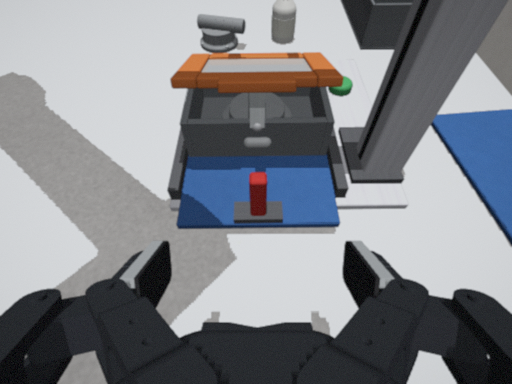

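The wrist view shows the tray fully out: the post is at (258,195) with its axis at y=-0.078, against -0.0776 expected at the stop. The lid is open about 0.29 rad, with its front tab at (257,85). Next I close the fingers and hover over the tab at a 35° tilt.

Run:
```python
from h import *
print(manip.tcp_to_tips)
plan([.549,-.016,.178],goalR(35),16,-1)
```

```text
0.025
[0.73, -0.0, -0.82, -0.0, 0.005, -0.0, -1]
[0.73, -0.0, -0.81, -0.0, 0.005, -0.0, -1]
[0.73, -0.0, -0.81, -0.0, 0.005, -0.0, -1]
[0.74, -0.0, -0.8, -0.0, 0.005, -0.0, -1]
[0.74, -0.0, -0.8, -0.0, 0.005, -0.0, -1]
[0.75, -0.0, -0.8, -0.0, 0.005, -0.0, -1]
[0.75, -0.0, -0.79, -0.0, 0.005, -0.0, -1]
[0.76, -0.0, -0.79, -0.0, 0.005, -0.0, -1]
[0.76, -0.0, -0.78, -0.0, 0.005, -0.0, -1]
[0.77, -0.0, -0.78, -0.0, 0.005, -0.0, -1]
[0.77, -0.0, -0.78, -0.0, 0.005, -0.0, -1]
[0.77, -0.0, -0.77, -0.0, 0.005, -0.0, -1]
[0.78, 0.0, -0.77, -0.0, 0.005, -0.0, -1]
[0.78, 0.0, -0.76, -0.0, 0.005, -0.0, -1]
[0.79, 0.0, -0.76, -0.0, 0.005, -0.0, -1]
[0.79, 0.0, -0.75, -0.0, 0.005, -0.0, -1]
```

>>> apply_moves(increments=[[0.73,0,-0.82,0,0.005,0,-1],[0.73,0,-0.81,0,0.005,0,-1],[0.73,0,-0.81,0,0.005,0,-1],[0.74,0,-0.8,0,0.005,0,-1],[0.74,0,-0.8,0,0.005,0,-1],[0.75,0,-0.8,0,0.005,0,-1],[0.75,0,-0.79,0,0.005,0,-1],[0.76,0,-0.79,0,0.005,0,-1]])

```text
time_s: 12.4
tool_pos: [0.5489, -0.1008, 0.165]
orientation: [-179.5, 37.7, 90.1]
wrist_force: [-0.8, 0.7, -0.6]
finger_gap: 0.0003
```

>>> apply_moves(increments=[[0.76,0,-0.78,0,0.005,0,-1],[0.77,0,-0.78,0,0.005,0,-1],[0.77,0,-0.78,0,0.005,0,-1],[0.77,0,-0.77,0,0.005,0,-1],[0.78,0,-0.77,0,0.005,0,-1],[0.78,0,-0.76,0,0.005,0,-1],[0.79,0,-0.76,0,0.005,0,-1],[0.79,0,-0.75,0,0.005,0,-1]])

```text
time_s: 13.4
tool_pos: [0.5493, -0.0142, 0.1772]
orientation: [-179.5, 35.4, 90.1]
wrist_force: [0.0, 0.4, -0.8]
finger_gap: 0.0003
```

Run:
```python
from h import *
s=monitor.sense();print(s["time_s"],s["tool_pos"].round(4),s["joints"].round(1),s["orientation"].round(1),s["wrist_force"].round(1),s["finger_gap"])
d=grab("wrist"); e=grab("scene")
cv2.imwrite("pics/w4.png",np.hstack([cv2.resize(d["image"],(400,300)),cv2.resize(e["image"][90:290,200:400],(400,300))])[:,:,::-1])
```

```text
13.4 [ 0.5493 -0.0142  0.1772] [-30.8  42.4  -5.5  77.9  44.4  44.6] [-179.5   35.4   90.1] [ 0.   0.4 -0.8] 0.0002789918740168537
```

View pics/w4.png

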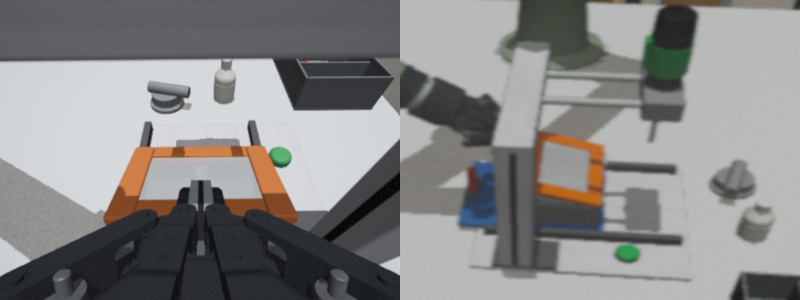

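Fingertips are centred over the lid's front bar, below the beam with clearance. Now I lower along the tab's arc.

>>> apply_moves(increments=[[0.19,0,0.36,0,0,0,-1],[0.19,0,0.36,0,0,0,-1],[0.19,0,0.36,0,0,0,-1],[0.19,0,0.36,0,0,0,-1],[0.19,0,0.36,0,0,0,-1],[0.19,0,0.36,0,0,0,-1],[0.19,0,0.36,0,0,0,-1],[0.19,0,0.36,0,0,0,-1]])

```text
time_s: 14.5
tool_pos: [0.5491, -0.0193, 0.1446]
orientation: [-179.6, 35.4, 90.1]
wrist_force: [0.3, -0.1, 1.0]
finger_gap: 0.0002
```

>>> apply_moves(increments=[[0.06,0,0.19,0,0,0,-1],[0.06,0,0.19,0,0,0,-1],[0.06,0,0.19,0,0,0,-1],[0.06,0,0.19,0,0,0,-1],[0.06,0,0.19,0,0,0,-1],[0.06,0,0.19,0,0,0,-1],[0.06,0,0.19,0,0,0,-1],[0.06,0,0.19,0,0,0,-1]])

```text
time_s: 15.5
tool_pos: [0.5489, -0.0242, 0.1295]
orientation: [-179.5, 35.4, 90.1]
wrist_force: [-0.4, 1.1, 0.3]
finger_gap: 0.0002
```

>>> apply_moves(increments=[[0.06,0,0.08,0,0,0,-1],[0.06,0,0.08,0,0,0,-1],[0.06,0,0.08,0,0,0,-1],[0.06,0,0.08,0,0,0,-1],[0.06,0,0.08,0,0,0,-1],[0.06,0,0.08,0,0,0,-1],[0,0,0,0,0,0,-1],[0,0,0,0,0,0,-1]])

```text
time_s: 16.5
tool_pos: [0.549, -0.024, 0.1238]
orientation: [-179.6, 35.4, 90.1]
wrist_force: [-0.4, -1.6, 2.3]
finger_gap: 0.0005
```

>>> apply_moves(increments=[[0.05,0,0.07,0,0,0,-1],[0.05,0,0.07,0,0,0,-1],[0.05,0,0.07,0,0,0,-1],[0.05,0,0.07,0,0,0,-1],[0,0,0,0,0,0,-1],[0,0,0,0,0,0,-1],[0,0,0,0,0,0,-1],[0,0,0,0,0,0,-1]])

```text
time_s: 17.5
tool_pos: [0.549, -0.024, 0.1203]
orientation: [-179.6, 35.4, 90.1]
wrist_force: [-0.5, -1.4, 4.2]
finger_gap: -0.0001
```

```bash
cat >> h.py <<'E'
def lid():
    for n in ("scene","top","wrist"):
        d=grab(n);H=hsv(d);W=pts(d)
        m=(H[...,0]>5)&(H[...,0]<18)&(H[...,1]>150)&(W[...,0]>.46)&(W[...,0]<.64)&(W[...,1]>-.03)&(W[...,1]<.115)&(W[...,2]>.07)&(W[...,2]<.2)
        Q=W[m]; Q=Q[Q[:,2]>0]
        o=[]
        for lo in np.arange(-.02,.12,.02):
            q=Q[(Q[:,1]>=lo)&(Q[:,1]<lo+.02)]
            if len(q)>5: o.append((round(lo,2),len(q),round(float(np.median(q[:,2])),4)))
        print(n,o)
    return d
E
python3 - <<'E'
from h import *
d=lid();cv2.imwrite("pics/w5.png",d["image"][:,:,::-1])
s=monitor.sense();print(s["tool_pos"],s["wrist_force"].round(1))
E
```

```text
scene [(np.float64(0.0), 6, 0.0968), (np.float64(0.02), 67, 0.0958), (np.float64(0.04), 80, 0.0942), (np.float64(0.06), 85, 0.0927), (np.float64(0.08), 156, 0.0907), (np.float64(0.1), 129, 0.0897)]
top [(np.float64(0.04), 34, 0.094), (np.float64(0.06), 40, 0.092), (np.float64(0.08), 163, 0.09), (np.float64(0.1), 180, 0.089)]
wrist [(np.float64(-0.02), 3646, 0.0977), (np.float64(0.0), 5391, 0.0969), (np.float64(0.02), 1617, 0.0951), (np.float64(0.04), 1282, 0.0934), (np.float64(0.06), 1063, 0.0916), (np.float64(0.08), 2336, 0.0896), (np.float64(0.1), 934, 0.0888)]
[ 0.54894897 -0.02394837  0.12022662] [ 0.4 -2.5  4.1]
```

View pics/w5.png

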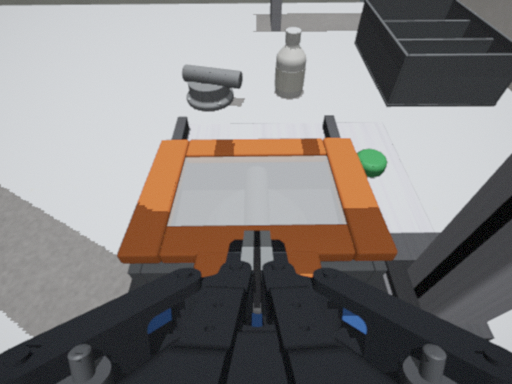

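The wrist view shows the tips on the front bar by the tab at (258,255), and the lid nearly flat at about 0.085 rad, meeting the catch. I press on gently.

>>> apply_moves(increments=[[0.06,0,0.08,0,0,0,-1],[0.06,0,0.08,0,0,0,-1],[0.06,0,0.08,0,0,0,-1],[0.06,0,0.08,0,0,0,-1],[0,0,0,0,0,0,-1],[0,0,0,0,0,0,-1],[0,0,0,0,0,0,-1],[0,0,0,0,0,0,-1]])

```text
time_s: 18.65
tool_pos: [0.549, -0.024, 0.1165]
orientation: [-179.6, 35.4, 90.0]
wrist_force: [-0.2, -3.8, 6.6]
finger_gap: 0.0
```

>>> apply_moves(increments=[[0.06,0,0.08,0,0,0,-1],[0.06,0,0.08,0,0,0,-1],[0.06,0,0.08,0,0,0,-1],[0.06,0,0.08,0,0,0,-1],[0,0,0,0,0,0,-1],[0,0,0,0,0,0,-1],[0,0,0,0,0,0,-1],[0,0,0,0,0,0,-1]])

```text
time_s: 19.65
tool_pos: [0.549, -0.024, 0.1127]
orientation: [-179.6, 35.4, 90.0]
wrist_force: [-1.3, -3.7, 8.8]
finger_gap: -0.0
```

>>> apply_moves(increments=[[0.06,0,0.08,0,0,0,-1],[0.06,0,0.08,0,0,0,-1],[0.06,0,0.08,0,0,0,-1],[0.06,0,0.08,0,0,0,-1],[0,0,0,0,0,0,-1],[0,0,0,0,0,0,-1],[0,0,0,0,0,0,-1],[0,0,0,0,0,0,-1]])

```text
time_s: 20.65
tool_pos: [0.549, -0.0236, 0.1083]
orientation: [-179.6, 35.4, 90.0]
wrist_force: [-0.8, -3.6, 4.6]
finger_gap: 0.0002
```

Run:
```python
from h import *
d=lid()
s=monitor.sense();print(s["tool_pos"],s["wrist_force"].round(1))
```

```text
scene [(np.float64(0.0), 7, 0.0893), (np.float64(0.02), 65, 0.0881), (np.float64(0.04), 81, 0.0878), (np.float64(0.06), 82, 0.0881), (np.float64(0.08), 158, 0.0883), (np.float64(0.1), 131, 0.0881)]
top [(np.float64(0.04), 43, 0.0871), (np.float64(0.06), 42, 0.0871), (np.float64(0.08), 178, 0.0872), (np.float64(0.1), 181, 0.0873)]
wrist [(np.float64(-0.02), 3630, 0.0866), (np.float64(0.0), 5873, 0.0869), (np.float64(0.02), 1767, 0.087), (np.float64(0.04), 1431, 0.087), (np.float64(0.06), 1209, 0.087), (np.float64(0.08), 2667, 0.087), (np.float64(0.1), 1139, 0.087)]
[ 0.54895908 -0.02360543  0.10828409] [-0.1 -1.5  2.8]
```

The force dropped and the lid is flat in all three views, so it clicked. I'll lift off and retreat.

>>> apply_moves(increments=[[-0.17,0,-0.25,0,0,0,-1],[-0.29,0,-0.41,0,0,0,-1],[-0.46,0,-0.66,0,0,0,-1],[-0.46,0,-0.66,0,0,0,-1],[-0.8,0,0,0,0,0,-1],[-1.6,0,0,0,0,0,-1],[-2,0,0,0,0,0,-1],[-2,0,0,0,0,0,-1]])

```text
time_s: 21.8
tool_pos: [0.5489, -0.0764, 0.1699]
orientation: [-179.5, 35.4, 90.1]
wrist_force: [0.5, 0.3, -0.1]
finger_gap: 0.0002
```

>>> apply_moves(increments=[[-2,0,0,0,0,0,-1],[-2,0,0,0,0,0,-1],[-2,0,0,0,0,0,-1],[-2,0,0,0,0,0,-1],[-1.5,0,0,0,0,0,-1],[-0.8,0,0,0,0,0,-1],[0,0,0,0,0,0,-1],[0,0,0,0,0,0,-1]])

```text
time_s: 22.8
tool_pos: [0.549, -0.1591, 0.2287]
orientation: [-179.5, 35.4, 90.1]
wrist_force: [0.8, -0.4, 0.9]
finger_gap: 0.0
```

Run:
```python
from h import *
s=monitor.sense();print(s["time_s"],s["tool_pos"].round(3),s["wrist_force"].round(1))
d=lid();H=hsv(d);W=pts(d); m=((H[...,0]<6)|(H[...,0]>172))&(H[...,1]>110)&(W[...,2]>.02)&(W[...,2]<.1)&(W[...,1]>-.2)
print("red",np.percentile(W[m],[5,50,95],axis=0).round(4).tolist())
e=grab("scene");cv2.imwrite("pics/end.png",np.hstack([cv2.resize(d["image"],(400,300)),cv2.resize(e["image"],(400,300))])[:,:,::-1])
```

```text
22.8 [ 0.549 -0.159  0.229] [ 0.8 -0.4  0.9]
scene [(np.float64(0.0), 8, 0.0936), (np.float64(0.02), 62, 0.0928), (np.float64(0.04), 77, 0.0931), (np.float64(0.06), 81, 0.093), (np.float64(0.08), 156, 0.0932), (np.float64(0.1), 127, 0.0931)]
top [(np.float64(0.04), 91, 0.0919), (np.float64(0.06), 93, 0.0919), (np.float64(0.08), 200, 0.0922), (np.float64(0.1), 178, 0.0923)]
wrist [(np.float64(-0.02), 1489, 0.0917), (np.float64(0.0), 1299, 0.0921), (np.float64(0.02), 384, 0.0921), (np.float64(0.04), 352, 0.0922), (np.float64(0.06), 314, 0.0921), (np.float64(0.08), 783, 0.0921), (np.float64(0.1), 329, 0.0922)]
red [[0.6714, 0.0021, 0.0733], [0.6716, 0.0024, 0.0839], [0.6718, 0.0027, 0.0944]]
```

View pics/end.png

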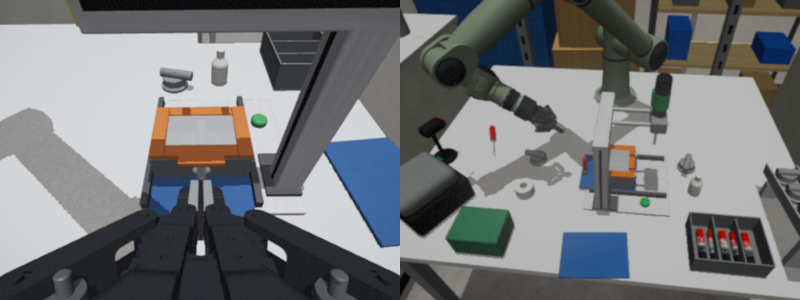

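>>> apply_moves(increments=[[-0.6,0,0,0,0,0,1],[-0.6,0,0,0,0,0,1],[-0.6,0,0,0,0,0,1],[-0.6,0,0,0,0,0,1],[-0.6,0,0,0,0,0,1],[0,0,0,0,0,0,1],[0,0,0,0,0,0,1],[0,0,0,0,0,0,1]])

```text
time_s: 24.0
tool_pos: [0.5491, -0.1838, 0.2463]
orientation: [-179.5, 35.4, 90.1]
wrist_force: [0.2, 0.0, 0.1]
finger_gap: 0.0852
```

Run:
```python
from h import *
for n in ("wrist","scene"):
    d=grab(n);H=hsv(d);W=pts(d); m=((H[...,0]<6)|(H[...,0]>172))&(H[...,1]>110)&(W[...,2]>.02)&(W[...,2]<.1)&(abs(W[...,0]-.55)<.03)&(W[...,1]>-.15)&(W[...,1]<.06)
    print(n,m.sum(),np.percentile(W[m],[5,50,95],axis=0).round(4).tolist() if m.sum() else "")
    m=(H[...,0]>5)&(H[...,0]<18)&(H[...,1]>150)&(abs(W[...,2]-.092)<.005)&(abs(W[...,0]-.55)<.1); print("orange y",np.percentile(W[m][:,1],[1,99]).round(4))
```

```text
wrist 351 [[0.5426, -0.0851, 0.0361], [0.5491, -0.0843, 0.0706], [0.555, -0.0748, 0.0847]]
orange y [-0.0199  0.1054]
scene 40 [[0.5486, -0.08, 0.04], [0.5577, -0.0748, 0.0755], [0.5608, -0.0713, 0.0859]]
orange y [0.0191 0.1095]
```

The handle reads about 1 mm further in than before, which could be pose-dependent calibration. I'll compare from the same camera pose as the earlier measurement.

Run:
```python
from h import *
plan([.5485,-.1889,.153],goalR(40),8,1)
```

```text
[0.62, 0.0, 0.99, -0.001, -0.01, 0.0, 1]
[0.63, -0.0, 0.98, -0.001, -0.01, 0.0, 1]
[0.64, -0.0, 0.98, -0.001, -0.01, 0.0, 1]
[0.65, -0.0, 0.97, -0.001, -0.01, 0.0, 1]
[0.66, -0.0, 0.96, -0.001, -0.01, 0.0, 1]
[0.67, -0.0, 0.96, -0.001, -0.01, 0.0, 1]
[0.68, -0.01, 0.95, -0.001, -0.01, 0.0, 1]
[0.69, -0.01, 0.94, -0.001, -0.01, 0.0, 1]
```

>>> apply_moves(increments=[[0.62,0,0.99,0,-0.01,0,1],[0.63,0,0.98,0,-0.01,0,1],[0.64,0,0.98,0,-0.01,0,1],[0.65,0,0.97,0,-0.01,0,1],[0.66,0,0.96,0,-0.01,0,1],[0.67,0,0.96,0,-0.01,0,1],[0.68,0,0.95,0,-0.01,0,1],[0.69,0,0.94,0,-0.01,0,1]])

```text
time_s: 25.1
tool_pos: [0.5485, -0.1894, 0.1524]
orientation: [-179.5, 40.0, 90.1]
wrist_force: [0.2, 0.3, -0.2]
finger_gap: 0.0853
```

Run:
```python
from h import *
s=monitor.sense();print(s["tool_pos"].round(4),s["orientation"].round(1))
for i in range(1):
    d=grab("wrist");H=hsv(d);W=pts(d); m=((H[...,0]<6)|(H[...,0]>172))&(H[...,1]>110)&(W[...,2]>.02)&(W[...,2]<.1)&(W[...,1]>-.2)&(abs(W[...,0]-.55)<.03)
    print(m.sum(),np.percentile(W[m],[5,50,95],axis=0).round(4).tolist())
```

```text
[ 0.5485 -0.1894  0.1524] [-179.5   40.    90.1]
652 [[0.5427, -0.0852, 0.0353], [0.5491, -0.0844, 0.0679], [0.5554, -0.0757, 0.0844]]
```

The tray really has crept in about 0.9 mm. Time allows a re-grip and a gentle pull to the stop.

>>> apply_moves(increments=[[1.6,0,0,0,0,0,1],[1.8,0,0,0,0,0,1],[1.8,0,0,0,0,0,1],[1.8,0,0,0,0,0,1],[1.8,0,0,0,0,0,1],[1.8,0,0,0,0,0,1],[1.7,0,0,0,0,0,1],[0.9,0,0,0,0,0,1]])

```text
time_s: 26.15
tool_pos: [0.5481, -0.0874, 0.068]
orientation: [-179.5, 40.0, 90.2]
wrist_force: [-0.1, -0.3, 0.3]
finger_gap: 0.0853
```

>>> apply_moves(increments=[[0,0,0,0,0,0,-1],[0,0,0,0,0,0,-1],[0,0,0,0,0,0,-1],[0,0,0,0,0,0,-1],[0,0,0,0,0,0,-1],[0,0,0,0,0,0,-1],[0,0,0,0,0,0,-1],[0,0,0,0,0,0,-1]], grip_force=40)

```text
time_s: 27.15
tool_pos: [0.5493, -0.0888, 0.0687]
orientation: [-179.7, 40.0, 90.0]
wrist_force: [4.1, -2.1, 2.1]
finger_gap: 0.0151
```

>>> apply_moves(increments=[[-0.08,0,0.06,0,0,0,-1],[-0.08,0,0.06,0,0,0,-1],[-0.08,0,0.06,0,0,0,-1],[-0.08,0,0.06,0,0,0,-1],[0,0,0,0,0,0,-1],[0,0,0,0,0,0,-1],[0,0,0,0,0,0,-1],[0,0,0,0,0,0,-1]])

```text
time_s: 28.15
tool_pos: [0.5493, -0.0899, 0.0687]
orientation: [-179.7, 39.7, 90.0]
wrist_force: [8.2, 9.3, -4.0]
finger_gap: 0.015
```

>>> apply_moves(increments=[[-0.08,0,0.06,0,0,0,-1],[-0.08,0,0.06,0,0,0,-1],[0,0,0,0,0,0,-1],[0,0,0,0,0,0,1],[0,0,0,0,0,0,1],[0,0,0,0,0,0,1],[0,0,0,0,0,0,1],[0,0,0,0,0,0,1]])

```text
time_s: 29.15
tool_pos: [0.5482, -0.0944, 0.0688]
orientation: [-179.5, 40.0, 90.1]
wrist_force: [-0.9, -1.1, -0.3]
finger_gap: 0.0854
```

>>> apply_moves(increments=[[-0.8,0,0,0,0,0,1],[-1.6,0,0,0,0,0,1],[-1.8,0,0,0,0,0,1],[-1.8,0,0,0,0,0,1],[-1.8,0,0,0,0,0,1],[-1.8,0,0,0,0,0,1],[-1.6,0,0,0,0,0,1],[-0.8,0,0,0,0,0,1]])

```text
time_s: 30.15
tool_pos: [0.5487, -0.1873, 0.1465]
orientation: [-179.6, 40.0, 90.0]
wrist_force: [0.3, 0.8, 0.1]
finger_gap: 0.0853
```

Run:
```python
from h import *
s=monitor.sense();print(s["time_s"],s["tool_pos"].round(4),s["wrist_force"].round(1))
d=lid();H=hsv(d);W=pts(d); m=((H[...,0]<6)|(H[...,0]>172))&(H[...,1]>110)&(W[...,2]>.02)&(W[...,2]<.1)&(W[...,1]>-.2)&(abs(W[...,0]-.55)<.03)
print(m.sum(),np.percentile(W[m],[5,50,95],axis=0).round(4).tolist())
```

```text
30.15 [ 0.5487 -0.1873  0.1465] [0.3 0.8 0.1]
scene [(np.float64(0.02), 64, 0.0927), (np.float64(0.04), 77, 0.0927), (np.float64(0.06), 81, 0.0934), (np.float64(0.08), 166, 0.0931), (np.float64(0.1), 118, 0.0929)]
top [(np.float64(0.04), 90, 0.0922), (np.float64(0.06), 96, 0.0918), (np.float64(0.08), 209, 0.0923), (np.float64(0.1), 173, 0.092)]
wrist [(np.float64(-0.02), 1948, 0.0918), (np.float64(0.0), 1443, 0.0922), (np.float64(0.02), 479, 0.0922), (np.float64(0.04), 425, 0.0922), (np.float64(0.06), 377, 0.0921), (np.float64(0.08), 1023, 0.0921), (np.float64(0.1), 302, 0.0922)]
688 [[0.5427, -0.0862, 0.0363], [0.5487, -0.0853, 0.0695], [0.5553, -0.0765, 0.0844]]
```

The tray is back at its stop (-0.0853), the lid is flat at 92 mm and the robot is clear. Handing in.

```bash
python3 -c "
from rig import manip
print(manip.hand_in())"
```

```text
the job is handed in; nothing more can be done
None
```

The tray is fully out and the lid is clicked shut. I handed the job in at about 30 s of the 42 s allowed.

- **Tray:** I gripped the red handle and pulled until the force rose to about 24 N with no more motion. It had started about 16 mm out. The handle axis then measured y = -0.078 m, against -0.0776 m expected at the stop.
- **Lid:** I pressed the tab down with closed fingers. The vertical force was 8.8 N at the last reading before the click. The calls report force only at their end, so the peak was not seen. After the click the force fell and the lid lay flat.
- **A check that disagreed:** After the lid press, the tray had crept in about 0.9 mm. I gripped the handle again, pulled it back to the stop and released it.
- **Last checks:** The handle's front face is back at -0.0853 m, the same as at the first stop. The lid top is level at 92–93 mm in all three cameras, and the gripper is clear with wrist force near zero. I saw no bystander moved in a picture taken after the lid shut, but did not measure them or look again after the second pull.

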